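# Book in a parts carton: set it on the sloped rest and hold the scanner on its label

### The job

Book in the small cardboard carton: set it on the narrow sloped rest, label up and lengthwise up the slope, its lower end by the lip, and let go of it. Then draw the stick scanner out of its upright holder, turn it so that its window points squarely at the middle of the label from about 10 cm away, and finish while holding it there, still and raised, touching nothing but your gripper. Leave the bearing, the piston and the filter where they are.

Things in the scene. Friction and masses are not known exactly. Their poses are not given: they have to be found in the camera images.
- carton: Small closed cardboard carton, 90 (x) x 56 (y) x 40 (z) mm, about 150 g, lying on the table with a white striped label on its top. Origin at the centre of its underside, z up through the label, x along its length. It is rigid; take it across its 56 mm width. Either end may be the lower one on the rest.
- label (a point): Centre of the carton's label, on the middle of its top, 40 mm above the carton's origin; the label is 60 x 42 mm. Same axes as the carton.
- stand: Fixed stand of the sloped rest: steel foot 100 x 90 x 12 mm (its middle 5 mm to +x of the origin) with a 26 mm square column. Origin at the underside of the foot, z up; the rest's low edge faces its -x side, roughly to the robot's left (+y).
- rest: Fixed sloped plate of the stand, 102 (x) x 42 (y) x 5 mm, narrower than the carton, tilted 35 degrees. Origin mid-plate on its upper face, 90 mm above the table; x up the slope, y level across, z square out of the face (up and to the robot's left). Green lip across the low edge stands 12 mm above the face, inner side at x = -45 mm: a carton touching it has its origin at x = 0. No side walls.
- holder: Fixed grey upright cup, 56 x 56 mm outside, 48 x 48 mm inside, its open rim 76 mm above the table and its inner floor 10 mm above the table, on an 86 x 86 x 6 mm foot. Origin at the centre of the foot's underside, z up.
- scanner: Stick-shaped cordless scanner, 165 mm long, about 220 g, standing window-down in the holder. Origin mid-window at its lower end; z from the window up the handle; it looks along -z. Black head 42 x 42 mm, z = 0 to 50; orange and black handle 30 x 30 mm, z = 50 to 165 (sides along x and y; grip either pair, about z = 130). How it is turned about its length does not matter.
- scanner_spot (a point): Point 100 mm straight ahead of the scanner's window (at -100 mm on its z axis): the middle of what it reads.
- bearing: Steel bearing ring, 72 mm across, 20 mm high, lying on the table; origin at the centre of its underside. Leave alone.
- piston: Aluminium piston, 64 mm across, 52 mm high, standing on the table; origin at the centre of its underside. Leave alone.
- filter: Blue filter canister, 66 mm across, 80 mm high, standing on the table; origin at the centre of its underside. Leave alone.
Things that resemble listed ones, but are neither listed nor needed, are in the scene too. There is more than one size of the scanner; the job needs the middle-sized.

How it is judged:
By the outcome, as a careful person would: the job done as asked, in the order asked, and still so for the second after the job is handed in, while the arm keeps its last pose, push and grip.
It also fails if it takes over 54 s, if anything falls off the work surface, if the arm or the gripper's body presses on something with over 40 N, if the wrist force passes 120 N, or if a joint passes its speed limit or range.

### The arm

A 6-joint arm with a two-finger parallel gripper is mounted at the origin on the work surface. World frame = base frame: x ahead of the robot, y to its left, z up, the work surface at z = 0. Lengths are in m, angles in rad, forces in N, time in s.
With the tool pointing down it reaches from about 0.35 to 0.775 m from the base axis. Payload 7.3 kg.
Tool frame: the origin (TCP) lies on the centre line of the jaws, within the pads' length; the fingertips stand tip_reach ahead of it and the grasp point (between the pads) lies 6 mm ahead of it (tip_reach is the distance from the TCP to the fingertips, in m); x points along the fingers, y is the direction in which the jaws open and shut, and the axes are right-handed (so a half turn about x gives the same grasp; the last joint's range is limited). The gripper opens to 92 mm and grips with 3 to 60 N. Pads are 19 mm wide; open, the fingers measure 130 mm over their backs; the gripper's body (75 mm by 190 mm) begins 47 mm behind the grasp point.
Start: joints at [-1.451, 0.342, 1.524, -0, 1.275, -0.146], TCP at [0.138, -0.507, 0.252] pointing down, gripper open.
Joint ranges: [-2.53, 2.53], [-0.77, 2.02], [0.04, 2.7], [-1, 4.14], [0.28, 2.66], [-3.11, 3.11]. Speed limits (rad/s): [2.57, 2.57, 3.14, 3.14, 3.14, 3.14].

### API

Orientations are given as [roll, pitch, yaw] about the fixed x, y, z axes, in that order (R = Rz(yaw) Ry(pitch) Rx(roll)).
In Python, from cell import observe, read_camera, get_calibration, hand_in, tip_reach gives the robot as it stands. The module is installed in compiled form; this text tells all that it offers.
- The arm moves only by the shell command python3 -m crank 'ROWS' [FORCE]. ROWS is JSON, a list of rows, each an object of numbers: "fingers": the opening, from -1 (shut) to 1 (fully open); "tx", "ty", "tz": the shift along the tool's x, y, z in units of 40 mm (1.0 is 40 mm); "roll": the turn about the tool's x in units of 10 degrees (1.0 is 10 degrees). In form: [{"fingers": .., "tx": .., "ty": .., "tz": .., "roll": ..}, ...]. A call has exactly 8 rows; each row is the pose to reach, as a shift and turn from the pose commanded when the call began, along the tool's axes at that moment; what a row does not reach only later rows make up. A row lasts 1/8 s, in which the tool goes at most 62.5 mm and 10.7 degrees, less where a joint would pass 70% of its speed; a pose out of reach is approached as far as the arm can. A call with a gripper value outside its range is refused whole. The fingers move at their own pace and stop on an object; FORCE is the grip in N (left out, the last holds). Time passes only in rows, so rows that repeat a pose let the fingers close, or fill a call up. It gives the time, the measured TCP pose, the force and the opening at its end, in the units of the state.
- observe(): the state, without advancing time (a new reading comes with each control period).
- read_camera(name): name is "side" or "top"; returns (picture, depth): 420x560x3 uint8, red, green, blue; 420x560 float32, m along the optical axis (not along the pixel's ray), 0 where there is no reading.
- get_calibration(name): a dict with "vertical_fov" (degrees; the focal length in pixels is half the picture's height over the tangent of half this angle, whatever the lens; pixels are square), "cx", "cy" (the principal point, pixels), "dist_coeffs" ([k1, k2, p1, p2, k3] as OpenCV has them; the pictures are not rectified), "pose" (4x4, takes a point from camera to world coordinates). Camera axes: x right, y down, z forward; pixel columns grow to the right and rows downward; lengths in m; the calibration is good to about 2 mm. A picture is of the moment at which its call begins. get_calibration takes no time and is no camera call.
- hand_in(): hands the job in, once; it reports no verdict.
The state is a dict: "time": time; "qpos": joint angles; "qvel": joint speeds; "joint_efforts": joint torques, N m; "tool_pos": TCP position; "tool_rot": TCP orientation; "contact_force": force on the tool from outside, world axes, zero at the start; "torque": the same for the moment, N m; "opening": finger opening in m.
Only numpy, scipy, OpenCV 4.12 (cv2) and the standard library are available. Lean on these libraries where they do the work, as an engineer would, in place of code of your own. Each camera call takes 0.05 s, during which the arm holds its last target. There are 200 camera calls.

## Working session

There is one attempt and no reset: what is moved stays moved. The work goes in short steps, Python scripts to look and compute and a shell command to move; the robot and the scene stay as the last step left them, time stands still between calls to the robot, and variables do not carry over. Pictures are saved under pics/ and viewed, about 8 in all and at most 12, crops included, and the job is handed in when it is done.

```bash
mkdir -p pics
cat > h.py <<'E'
import numpy as np, cv2
from cell import *
def cam(n):
    c=get_calibration(n); f=210/np.tan(np.radians(c["vertical_fov"])/2)
    K=np.array([[f,0,c["cx"]],[0,f,c["cy"]],[0,0,1.]]); return K,np.array(c["dist_coeffs"],float),np.array(c["pose"])
def cloud(n,depth):
    K,d,T=cam(n); v,u=np.mgrid[0:420,0:560]
    p=cv2.undistortPoints(np.stack([u,v],-1).reshape(-1,1,2).astype(np.float64),K,d).reshape(420,560,2)
    P=np.dstack([p,np.ones((420,560))])*depth[...,None]
    return P@T[:3,:3].T+T[:3,3]
def plane(n,uv,z):
    K,d,T=cam(n); p=cv2.undistortPoints(np.array(uv,float).reshape(-1,1,2),K,d).reshape(-1,2)
    r=np.c_[p,np.ones(len(p))]@T[:3,:3].T; o=T[:3,3]
    return o+r*((z-o[2])/r[:,2])[:,None]
E
python3 - <<'E'
from h import *
for n in("top","side"):
    im,d=read_camera(n); np.savez(f"pics/{n}0.npz",im=im,d=d); cv2.imwrite(f"pics/{n}0.png",im[...,::-1])
    print(n,cam(n)[2].round(3).tolist(),cam(n)[1])
print(observe(),tip_reach if not callable(tip_reach) else tip_reach())
E
```

```text
top [[-0.014, -0.982, 0.186, 0.373], [-1.0, 0.012, -0.015, 0.023], [0.012, -0.186, -0.982, 1.022], [0.0, 0.0, 0.0, 1.0]] [-0.09017381  0.          0.          0.          0.        ]
side [[-0.721, -0.514, 0.464, 0.002], [-0.692, 0.52, -0.501, 0.597], [0.016, -0.682, -0.731, 0.932], [0.0, 0.0, 0.0, 1.0]] [-0.01935062  0.          0.          0.          0.        ]
{'time': 0.1, 'qpos': array([-1.45098000e+00,  3.42668167e-01,  1.52490090e+00,  7.03572194e-06,
        1.27541476e+00, -1.46006835e-01]), 'qvel': array([-0.0009815 , -0.00128932, -0.00279835, -0.00016893, -0.00082307,
       -0.00166732]), 'joint_efforts': array([ 1.85605873e-03, -4.32003736e+01, -2.44696552e+01,  7.19701289e-02,
        5.26245323e-02, -3.89645811e-05]), 'tool_pos': array([ 0.13790022, -0.50622994,  0.25111378]), 'tool_rot': array([-1.72163945,  1.56940514,  1.68577431]), 'contact_force': array([-0.21612624,  0.20932765, -0.16056656]), 'torque': array([-0.02178029, -0.00351102, -0.01806718]), 'opening': 0.09164130571577488} 0.025
```

View pics/top0.png

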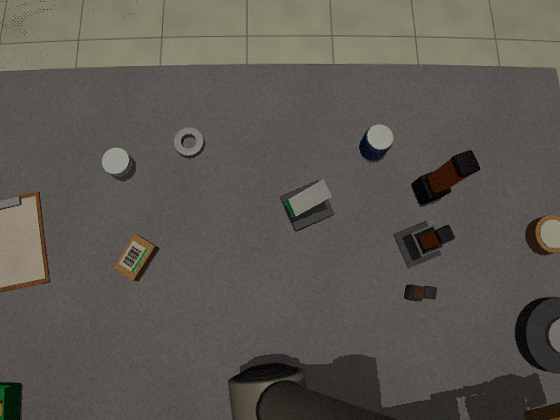

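View pics/side0.png

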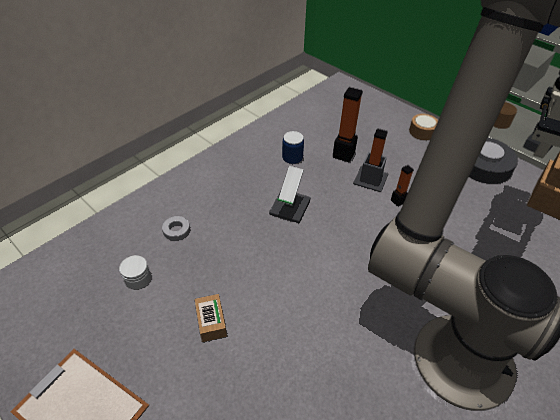

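The top view shows the carton at (136,257) and the rest at (308,200) with its lip on the left. The middle scanner stands in its holder at (418,244), top at (447,234). The larger scanner is at (445,178) and the smaller at (420,293), both loose. The bearing, piston and filter are at (189,142), (116,162) and (377,142). The side view agrees.

```bash
cat > m.py <<'E'
from h import *
D={n:np.load(f"pics/{n}0.npz") for n in("top","side")}
C={n:cloud(n,D[n]["d"]) for n in D}
def sel(n,box,z0,z1):
    u0,u1,v0,v1=box; m=np.zeros((420,560),bool); m[v0:v1,u0:u1]=1
    return m&(C[n][...,2]>z0)&(C[n][...,2]<z1)&(D[n]["d"]>0)
def rect(P):
    (c,s,a)=cv2.minAreaRect((P[:,:2]*1000).astype(np.float32)); return np.round(c,1),np.round(s,1),round(a,1),len(P),np.median(P[:,2]).round(4)
t=C["top"]; s=C["side"]
print("table z",np.median(t[300:340,60:100,2]),np.median(s[250:280,260:300,2]))
for n,box in(("top",(105,170,225,290)),("side",(185,235,285,345))):
    print("carton",n,rect(C[n][sel(n,box,.034,.046)]))
for n,box in(("top",(400,470,215,260)),("side",(365,395,120,150))):
    print("scanner top",n,rect(C[n][sel(n,box,.168,.182)]))
for n,box in(("top",(390,460,215,275)),("side",(345,395,140,190))):
    print("holder rim",n,rect(C[n][sel(n,box,.071,.081)]), "foot",rect(C[n][sel(n,box,.003,.009)]))
for n,box in(("top",(270,345,170,235)),("side",(265,320,160,225))):
    im=cv2.cvtColor(D[n]["im"],cv2.COLOR_RGB2HSV)
    w=sel(n,box,.045,.14)&(im[...,1]<60)&(im[...,2]>110)
    w=cv2.erode(w.astype(np.uint8),np.ones((2,2)))>0
    P=C[n][w]; c=np.median(P,0); N=np.linalg.svd(P-P.mean(0))[2][2]; N*=np.sign(N[2])
    for _ in range(3):
        r=(P-P.mean(0))@N; P=P[abs(r)<.004]; N=np.linalg.svd(P-P.mean(0),full_matrices=False)[2][2]; N*=np.sign(N[2])
    tilt=np.degrees(np.arccos(N[2])); az=np.degrees(np.arctan2(N[1],N[0]))
    ex=-np.array([N[0],N[1],0])/np.hypot(*N[:2])*np.cos(np.radians(tilt))+[0,0,np.sin(np.radians(tilt))]; ey=np.cross(N,ex)
    q=np.c_[(P-P.mean(0))@ex,(P-P.mean(0))@ey]
    (cc,ss,a)=cv2.minAreaRect((q*1000).astype(np.float32)); o=P.mean(0)+(ex*cc[0]+ey*cc[1])/1000
    print("rest",n,"tilt",tilt,"az",az,"centre",o.round(4),ss,a,len(P),"zrange",P[:,2].min(),P[:,2].max())
    print(" foot",rect(C[n][sel(n,box,.008,.016)]))
E
python3 m.py
```

```text
table z 0.0004112649754473008 0.00038491291560810437
carton top (array([461.5, 320.7]), array([58.6, 89.8]), 57.5, 1019, np.float64(0.0407))
carton side (array([462.1, 321.2]), array([55.9, 91.9]), 58.5, 942, np.float64(0.0404))
scanner top top (array([ 484.8, -324.1]), array([31.3, 32.7]), 20.9, 264, np.float64(0.1763))
scanner top side (array([ 485.5, -324.1]), array([31.1, 36.8]), 23.4, 102, np.float64(0.1757))
holder rim top (array([ 484.8, -324.2]), array([56.9, 56.8]), 21.6, 202, np.float64(0.0761)) foot (array([ 484.8, -345.3]), array([172.6, 139.4]), 88.8, 804, np.float64(0.0052))
holder rim side (array([ 526.7, -322.6]), array([151.2,  71.1]), 5.3, 148, np.float64(0.0757)) foot (array([ 529.5, -380.5]), array([152.2, 255.2]), 34.2, 387, np.float64(0.0051))
rest top tilt 35.026711255012096 az 113.25302759985911 centre [ 0.5778 -0.068   0.0935] (38.279258728027344, 93.66947174072266) 89.05577087402344 674 zrange 0.06471280850352779 0.12177907490201534
 foot (array([580., -68.]), array([ 90.2, 100.4]), 23.2, 808, np.float64(0.0125))
rest side tilt 35.2619695004185 az 110.61594356439292 centre [ 0.5783 -0.0692  0.0922] (90.36893463134766, 38.894004821777344) 2.163100004196167 415 zrange 0.06349906385428816 0.12022977788214873
 foot (array([ 615.9, -128.8]), array([101.2, 250.1]), 31.0, 606, np.float64(0.0124))
```

```bash
cat >> h.py <<'E'
from scipy.spatial.transform import Rotation as Ro
def st(): 
    o=observe(); R=Ro.from_euler("xyz",o["tool_rot"]).as_matrix(); return o,R
def az(v): return round(float(np.degrees(np.arctan2(v[1],v[0]))),2)
def go(target,jaw=None):
    "target TCP, jaw azimuth -> row units"
    o,R=st(); d=R.T@(np.array(target)-o["tool_pos"])/.04
    r=None
    if jaw is not None:
        r=-((jaw-az(R[:,1])+90)%180-90)/10   # tool x down: + roll lowers azimuth
    print("pos",o["tool_pos"].round(4),"jaw az",az(R[:,1]),"xdown",R[:,0].round(3),"zaz",az(R[:,2]),"open",round(o["opening"],4),"F",o["contact_force"].round(1),"t",round(o["time"],2),"q6",round(o["qpos"][5],2))
    print("  row: tx %.3f ty %.3f tz %.3f roll %s"%(*d,r))
E
python3 - <<'E'
from h import *
exec(open("m.py").read().split("print(")[0])
for nm,box,z0 in(("big",(405,485,145,210),.15),("bighead",(405,485,145,210),.03),("small",(400,440,280,305),.07),("filter",(355,400,120,165),.07)):
    P=C["top"][sel("top",box,z0,.4)]; print(nm,rect(P),"zmax",np.percentile(P[:,2],98))
go([.4618,.321,.16],58)
E
```

```text
big (array([ 613. , -354.2]), array([44.5, 44.1]), 19.7, 912, np.float64(0.23)) zmax 0.2354535865025866
bighead (array([ 613.6, -354.2]), array([59.1, 58.3]), 19.6, 1658, np.float64(0.1668)) zmax 0.23512234338945392
small (array([ 373.7, -303.3]), array([24.8, 24. ]), 74.9, 246, np.float64(0.1268)) zmax 0.13131506362202194
filter (array([ 719.9, -230.8]), array([59.4, 59.9]), 1.8, 574, np.float64(0.0806)) zmax 0.08389345292641956
pos [ 0.1379 -0.5062  0.2511] jaw az -74.77 xdown [-0.     0.001 -1.   ] zaz -164.77 open 0.0916 F [-0.2  0.2 -0.2] t 0.1 q6 -0.15
  row: tx 2.305 ty -17.824 tz -13.245 roll 4.723000000000002
```

```bash
python3 -m crank '[{"fingers":1,"tx":0,"ty":-0.8,"tz":-1.2,"roll":-1},{"fingers":1,"tx":0,"ty":-1.6,"tz":-2.4,"roll":-2},{"fingers":1,"tx":0,"ty":-2.4,"tz":-3.6,"roll":-3},{"fingers":1,"tx":0,"ty":-3.2,"tz":-4.9,"roll":-4},{"fingers":1,"tx":0,"ty":-4.1,"tz":-6.1,"roll":-5},{"fingers":1,"tx":0,"ty":-4.9,"tz":-7.4,"roll":-6},{"fingers":1,"tx":0,"ty":-5.7,"tz":-8.6,"roll":-7},{"fingers":1,"tx":0,"ty":-6.54,"tz":-9.87,"roll":-8}]' 20; python3 -c "
from h import *
go([.4618,.321,.11],58)"
```

```text
time: 1.1
tool_pos: [0.451, -0.1488, 0.2516]
tool_rot: [-0.806, 1.571, -2.28]
contact_force: [0.6, -0.9, -0.3]
opening: 0.0917
pos [ 0.451  -0.1488  0.2516] jaw az 5.55 xdown [-0. -0. -1.] zaz -84.45 open 0.0917 F [ 0.6 -0.9 -0.3] t 1.1 q6 -0.58
  row: tx 3.537 ty 1.404 tz -11.665 roll -5.244999999999999
```

```bash
python3 -m crank '[{"fingers":1,"tx":0,"ty":0.2,"tz":-1.4,"roll":-0.7},{"fingers":1,"tx":0,"ty":0.4,"tz":-2.8,"roll":-1.4},{"fingers":1,"tx":0,"ty":0.6,"tz":-4.2,"roll":-2.1},{"fingers":1,"tx":0.5,"ty":0.8,"tz":-5.7,"roll":-2.8},{"fingers":1,"tx":1.2,"ty":1.0,"tz":-7.2,"roll":-3.5},{"fingers":1,"tx":2,"ty":1.1,"tz":-8.6,"roll":-4.2},{"fingers":1,"tx":2.8,"ty":1.25,"tz":-10.1,"roll":-4.8},{"fingers":1,"tx":3.5,"ty":1.4,"tz":-11.66,"roll":-5.24}]'; python3 -c "
from h import *
go([.4618,.321,.029],58)"
```

```text
time: 2.1
tool_pos: [0.4628, 0.3031, 0.1184]
tool_rot: [-1.894, 1.57, -2.456]
contact_force: [1.7, 0.6, -0.1]
opening: 0.0917
pos [0.4628 0.3031 0.1184] jaw az 57.79 xdown [-0.001 -0.001 -1.   ] zaz -32.21 open 0.0917 F [ 1.7  0.6 -0.1] t 2.1 q6 -0.57
  row: tx 2.235 ty 0.367 tz -0.259 roll -0.021000000000000796
```

```bash
python3 -m crank '[{"fingers":1,"tx":0,"ty":0,"tz":0,"roll":0},{"fingers":1,"tx":0,"ty":0.1,"tz":-0.1,"roll":0},{"fingers":1,"tx":0.1,"ty":0.1,"tz":-0.1,"roll":0},{"fingers":1,"tx":0.3,"ty":0.1,"tz":-0.1,"roll":0},{"fingers":1,"tx":0.5,"ty":0.1,"tz":-0.1,"roll":0},{"fingers":1,"tx":0.5,"ty":0.1,"tz":-0.1,"roll":0},{"fingers":1,"tx":0.5,"ty":0.1,"tz":-0.1,"roll":0},{"fingers":1,"tx":0.5,"ty":0.1,"tz":-0.1,"roll":0}]'; python3 -c "
from h import *
go([.4618,.321,.029],58)"
```

```text
time: 3.1
tool_pos: [0.4623, 0.307, 0.1]
tool_rot: [0.874, 1.57, 0.309]
contact_force: [0.6, 0.8, -0.6]
opening: 0.0918
pos [0.4623 0.307  0.1   ] jaw az 57.63 xdown [ 0.  0. -1.] zaz -32.37 open 0.0918 F [ 0.6  0.8 -0.6] t 3.1 q6 -0.56
  row: tx 1.776 ty 0.288 tz -0.197 roll -0.037000000000000456
```

```bash
python3 -m crank '[{"fingers":1,"tx":0.3,"ty":0.2,"tz":-0.2,"roll":0},{"fingers":1,"tx":0.8,"ty":0.29,"tz":-0.2,"roll":0},{"fingers":1,"tx":1.3,"ty":0.29,"tz":-0.2,"roll":0},{"fingers":1,"tx":1.6,"ty":0.29,"tz":-0.2,"roll":0},{"fingers":1,"tx":1.77,"ty":0.29,"tz":-0.2,"roll":0},{"fingers":1,"tx":1.77,"ty":0.29,"tz":-0.2,"roll":0},{"fingers":0.2,"tx":1.77,"ty":0.29,"tz":-0.2,"roll":0},{"fingers":-0.2,"tx":1.77,"ty":0.29,"tz":-0.2,"roll":0}]' 12;  python3 -m crank '[{"fingers":-0.4,"tx":0,"ty":0,"tz":0,"roll":0},{"fingers":-0.4,"tx":0,"ty":0,"tz":0,"roll":0},{"fingers":-0.4,"tx":0,"ty":0,"tz":0,"roll":0},{"fingers":-0.4,"tx":-0.3,"ty":0,"tz":0,"roll":0},{"fingers":-0.4,"tx":-0.9,"ty":0,"tz":0,"roll":0},{"fingers":-0.4,"tx":-1.8,"ty":0,"tz":0,"roll":0},{"fingers":-0.4,"tx":-2.8,"ty":0,"tz":0,"roll":0},{"fingers":-0.4,"tx":-3.7,"ty":0,"tz":0,"roll":0}]'; python3 -c "
from h import *
o,R=st()
d=np.array([-.394,.919,0]); n=d*np.sin(np.radians(35))+np.array([0,0,np.cos(np.radians(35))]); x=-d*np.cos(np.radians(35))+np.array([0,0,np.sin(np.radians(35))])
R0=np.array([.5775,-.0647,.090])
for a,b in((5,70),(5,46),(3,20)):
    g=R0+x*a/1000+n*b/1000+[0,0,.006]; print((a,b),g.round(4)); go(g,23.2)
"
```

```text
time: 4.1
tool_pos: [0.4619, 0.3212, 0.0296]
tool_rot: [0.971, 1.57, 0.406]
contact_force: [-0.0, 0.1, -0.2]
opening: 0.0767
time: 5.1
tool_pos: [0.4614, 0.321, 0.179]
tool_rot: [0.906, 1.57, 0.341]
contact_force: [0.2, -0.3, -1.2]
opening: 0.056
(5, 70) [ 0.5633 -0.0316  0.1562]
pos [0.4614 0.321  0.179 ] jaw az 57.63 xdown [ 0.  0. -1.] zaz -32.37 open 0.056 F [ 0.2 -0.3 -1.2] t 5.1 q6 -0.53
  row: tx 0.569 ty -6.080 tz 6.870 roll 3.4430000000000005
(5, 46) [ 0.5687 -0.0442  0.1365]
pos [0.4614 0.321  0.179 ] jaw az 57.63 xdown [ 0.  0. -1.] zaz -32.37 open 0.056 F [ 0.2 -0.3 -1.2] t 5.1 q6 -0.53
  row: tx 1.061 ty -6.275 tz 7.154 roll 3.4430000000000005
(3, 20) [ 0.5739 -0.0564  0.1141]
pos [0.4614 0.321  0.179 ] jaw az 57.63 xdown [ 0.  0. -1.] zaz -32.37 open 0.056 F [ 0.2 -0.3 -1.2] t 5.1 q6 -0.53
  row: tx 1.622 ty -6.463 tz 7.428 roll 3.4430000000000005
```

```bash
python3 -m crank '[{"fingers":-0.4,"tx":-0.2,"ty":-0.3,"tz":0.35,"roll":0.2},{"fingers":-0.4,"tx":-0.2,"ty":-1.1,"tz":1.2,"roll":0.6},{"fingers":-0.4,"tx":-0.2,"ty":-2.0,"tz":2.2,"roll":1.1},{"fingers":-0.4,"tx":-0.2,"ty":-2.9,"tz":3.2,"roll":1.6},{"fingers":-0.4,"tx":-0.2,"ty":-3.8,"tz":4.2,"roll":2.2},{"fingers":-0.4,"tx":-0.2,"ty":-4.7,"tz":5.2,"roll":2.8},{"fingers":-0.4,"tx":-0.1,"ty":-5.5,"tz":6.2,"roll":3.3},{"fingers":-0.4,"tx":0,"ty":-6.08,"tz":6.87,"roll":3.44}]';  python3 - <<'E'
from h import *
d=np.array([-.394,.919,0]); n=d*np.sin(np.radians(35))+np.array([0,0,np.cos(np.radians(35))]); x=-d*np.cos(np.radians(35))+np.array([0,0,np.sin(np.radians(35))])
R0=np.array([.5775,-.0647,.090])
for a,b in((5,52),(5,38),(4,28),(3,22)):
    go(R0+x*a/1000+n*b/1000+[0,0,.006],23.2)
im,_=read_camera("side"); cv2.imwrite("pics/side1.png",cv2.resize(im[120:280,200:420,::-1],None,fx=3,fy=3))
E
```

```text
time: 6.1
tool_pos: [0.5628, -0.0349, 0.1755]
tool_rot: [-1.899, 1.568, -3.07]
contact_force: [0.2, 0.3, -1.4]
opening: 0.056
pos [ 0.5628 -0.0349  0.1755] jaw az 22.94 xdown [-0.002 -0.    -1.   ] zaz -67.06 open 0.056 F [ 0.2  0.3 -1.4] t 6.1 q6 -0.6
  row: tx 0.850 ty 0.047 tz 0.188 roll -0.02599999999999909
pos [ 0.5628 -0.0349  0.1755] jaw az 22.94 xdown [-0.002 -0.    -1.   ] zaz -67.06 open 0.056 F [ 0.2  0.3 -1.4] t 6.1 q6 -0.6
  row: tx 1.136 ty 0.049 tz 0.389 roll -0.02599999999999909
pos [ 0.5628 -0.0349  0.1755] jaw az 22.94 xdown [-0.002 -0.    -1.   ] zaz -67.06 open 0.056 F [ 0.2  0.3 -1.4] t 6.1 q6 -0.6
  row: tx 1.355 ty 0.050 tz 0.512 roll -0.02599999999999909
pos [ 0.5628 -0.0349  0.1755] jaw az 22.94 xdown [-0.002 -0.    -1.   ] zaz -67.06 open 0.056 F [ 0.2  0.3 -1.4] t 6.1 q6 -0.6
  row: tx 1.493 ty 0.051 tz 0.577 roll -0.02599999999999909
```

View pics/side1.png

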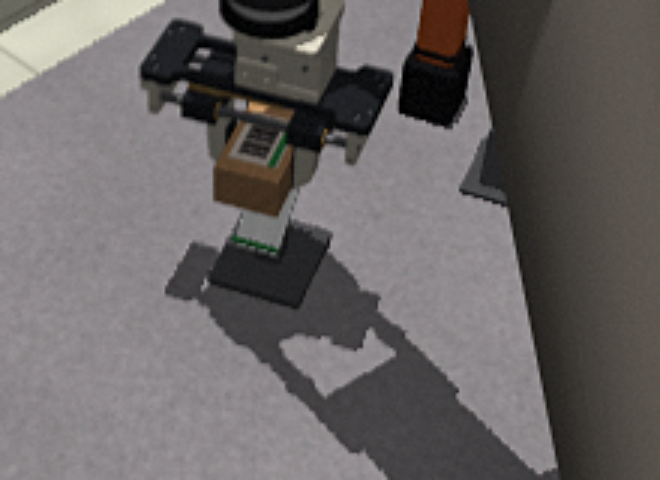

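The close side view shows the carton level in the jaws at about (260,150), lined up above the rest with its lip at (255,245). I'll lower it with a light grip so that it pivots flush.

```bash
python3 -m crank '[{"fingers":-0.4,"tx":0.3,"ty":0.05,"tz":0.1,"roll":0},{"fingers":-0.4,"tx":0.7,"ty":0.05,"tz":0.17,"roll":0},{"fingers":-0.4,"tx":0.85,"ty":0.05,"tz":0.19,"roll":0},{"fingers":-0.4,"tx":0.95,"ty":0.05,"tz":0.26,"roll":0},{"fingers":-0.4,"tx":1.05,"ty":0.05,"tz":0.33,"roll":0},{"fingers":-0.4,"tx":1.14,"ty":0.05,"tz":0.39,"roll":0},{"fingers":-0.4,"tx":1.2,"ty":0.05,"tz":0.43,"roll":0},{"fingers":-0.4,"tx":1.25,"ty":0.05,"tz":0.46,"roll":0}]' 6;  python3 - <<'E'
from h import *
d=np.array([-.394,.919,0]); n=d*np.sin(np.radians(35))+np.array([0,0,np.cos(np.radians(35))]); x=-d*np.cos(np.radians(35))+np.array([0,0,np.sin(np.radians(35))])
R0=np.array([.5775,-.0647,.090])
for a,b in((3,22),):
    go(R0+x*a/1000+n*b/1000+[0,0,.006],23.2)
E
```

```text
time: 7.15
tool_pos: [0.5725, -0.0461, 0.1275]
tool_rot: [2.596, 1.569, 1.431]
contact_force: [-1.4, 7.9, 1.5]
opening: 0.0562
pos [ 0.5725 -0.0461  0.1275] jaw az 23.25 xdown [ 0.     0.002 -1.   ] zaz -66.75 open 0.0562 F [-1.4  7.9  1.5] t 7.15 q6 -0.62
  row: tx 0.293 ty -0.070 tz 0.223 roll 0.004999999999999716
```

```bash
python3 -m crank '[{"fingers":-0.4,"tx":0.06,"ty":0,"tz":0.03,"roll":0},{"fingers":-0.4,"tx":0.12,"ty":0,"tz":0.06,"roll":0},{"fingers":-0.4,"tx":0.18,"ty":0,"tz":0.1,"roll":0},{"fingers":-0.4,"tx":0.24,"ty":0,"tz":0.13,"roll":0},{"fingers":-0.4,"tx":0.28,"ty":0,"tz":0.15,"roll":0},{"fingers":-0.4,"tx":0.32,"ty":0,"tz":0.17,"roll":0},{"fingers":-0.4,"tx":0.34,"ty":0,"tz":0.17,"roll":0},{"fingers":-0.4,"tx":0.34,"ty":0,"tz":0.17,"roll":0}]' 5;  python3 - <<'E'
from h import *
go([0,0,0])
im,_=read_camera("side"); a=im[120:280,220:370,::-1]
im,_=read_camera("top"); b=im[130:270,240:380,::-1]
cv2.imwrite("pics/c2.png",np.hstack([cv2.resize(a,(400,427)),cv2.resize(b,(400,427))]))
E
```

```text
time: 8.15
tool_pos: [0.5755, -0.054, 0.114]
tool_rot: [0.802, 1.57, -0.364]
contact_force: [-1.8, 4.3, 4.3]
opening: 0.056
pos [ 0.5755 -0.054   0.114 ] jaw az 23.23 xdown [ 0.001 -0.    -1.   ] zaz -66.77 open 0.056 F [-1.8  4.3  4.3] t 8.15 q6 -0.63
  row: tx 2.837 ty -12.690 tz -6.916 roll None
```

View pics/c2.png

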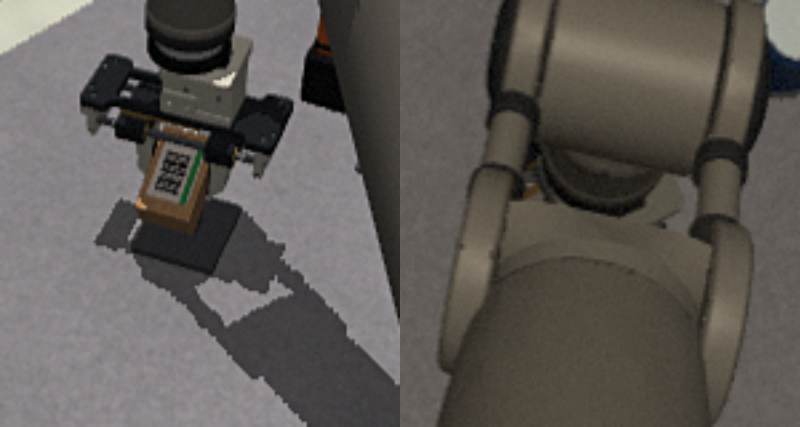

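The carton is tilted in the jaws (left half, label at (178,170)). In the top view, the arm hides it. I'll measure the tilt from the side depth.

```bash
cat > lab.py <<'E'
from h import *
def lab(n="side"):
    im,dp=read_camera(n); C=cloud(n,dp); hsv=cv2.cvtColor(im,cv2.COLOR_RGB2HSV)
    c=np.array([.5683,-.0436,.1228])
    m=(np.linalg.norm(C-c,axis=2)<.033)&(dp>0)
    P=C[m]
    for _ in range(4):
        N=np.linalg.svd(P-P.mean(0),full_matrices=False)[2][2]; N*=np.sign(N[2]); P=P[abs((P-P.mean(0))@N)<.005]
    print("n",len(P),"N",N.round(3),"tilt",np.degrees(np.arccos(N[2])).round(1),"az",az(N),"plane z at c: off",((c-P.mean(0))@N).round(4))
    # white label pixels
    w=m&(hsv[...,1]<70)&(hsv[...,2]>110); k=cv2.morphologyEx(w.astype(np.uint8),cv2.MORPH_CLOSE,np.ones((7,7)))>0
    L=C[k&m]; print("label mean",L.mean(0).round(4),"expected",c,len(L))
E
python3 -c "
from lab import *
lab()"
```

```text
n 352 N [-0.17   0.388  0.906] tilt 25.1 az 113.72 plane z at c: off -0.0051
label mean [ 0.5669 -0.0349  0.1247] expected [ 0.5683 -0.0436  0.1228] 261
```

```bash
python3 -m crank '[{"fingers":-0.4,"tx":-0.1,"ty":0,"tz":0.0,"roll":0},{"fingers":-0.4,"tx":-0.2,"ty":0,"tz":0.05,"roll":0},{"fingers":-0.4,"tx":-0.33,"ty":0,"tz":0.13,"roll":0},{"fingers":-0.4,"tx":-0.33,"ty":0,"tz":0.14,"roll":0},{"fingers":-0.4,"tx":-0.25,"ty":0,"tz":0.15,"roll":0},{"fingers":-0.4,"tx":-0.2,"ty":0,"tz":0.16,"roll":0},{"fingers":-0.4,"tx":-0.16,"ty":0,"tz":0.16,"roll":0},{"fingers":-0.4,"tx":-0.12,"ty":0,"tz":0.16,"roll":0}]' 6; python3 -c "
from lab import *
lab()"; python3 -m crank '[{"fingers":-0.4,"tx":0.03,"ty":0,"tz":0,"roll":0},{"fingers":-0.4,"tx":0.06,"ty":0,"tz":0,"roll":0},{"fingers":-0.4,"tx":0.09,"ty":0,"tz":0,"roll":0},{"fingers":-0.4,"tx":0.12,"ty":0,"tz":-0.01,"roll":0},{"fingers":-0.4,"tx":0.15,"ty":0,"tz":-0.01,"roll":0},{"fingers":-0.4,"tx":0.18,"ty":0,"tz":-0.02,"roll":0},{"fingers":-0.4,"tx":0.2,"ty":0,"tz":-0.02,"roll":0},{"fingers":-0.4,"tx":0.2,"ty":0,"tz":-0.02,"roll":0}]' 3; python3 -c "
from lab import *
lab()"
```

```text
time: 9.3
tool_pos: [0.5777, -0.0596, 0.1181]
tool_rot: [-1.947, 1.571, -3.113]
contact_force: [-0.5, 0.4, 0.3]
opening: 0.0563
n 377 N [-0.186  0.391  0.901] tilt 25.7 az 115.47 plane z at c: off -0.0061
label mean [ 0.5665 -0.0362  0.1263] expected [ 0.5683 -0.0436  0.1228] 247
time: 10.35
tool_pos: [0.5776, -0.0589, 0.1101]
tool_rot: [1.4, 1.57, 0.235]
contact_force: [1.5, 0.9, 2.3]
opening: 0.0562
n 359 N [-0.201  0.385  0.901] tilt 25.8 az 117.58 plane z at c: off -0.0055
label mean [ 0.5659 -0.0328  0.124 ] expected [ 0.5683 -0.0436  0.1228] 194
```

The tilt is stuck at 26°, about 35° minus 8°, which fits the low end sitting on top of the lip. I'll grip firmly, lift and measure.

```bash
python3 -m crank '[{"fingers":-0.4,"tx":0,"ty":0,"tz":0,"roll":0},{"fingers":-0.4,"tx":0,"ty":0,"tz":0,"roll":0},{"fingers":-0.4,"tx":-0.2,"ty":0,"tz":0,"roll":0},{"fingers":-0.4,"tx":-0.5,"ty":0,"tz":0,"roll":0},{"fingers":-0.4,"tx":-0.8,"ty":0,"tz":0,"roll":0},{"fingers":-0.4,"tx":-1.0,"ty":0,"tz":0,"roll":0},{"fingers":-0.4,"tx":-1.0,"ty":0,"tz":0,"roll":0},{"fingers":-0.4,"tx":-1.0,"ty":0,"tz":0,"roll":0}]' 15
python3 - <<'E'
from h import *
go([0,0,0]); o,R=st(); t=o["tool_pos"]
im,dp=read_camera("side"); np.savez("pics/s3.npz",im=im,d=dp); C=cloud("side",dp)
hsv=cv2.cvtColor(im,cv2.COLOR_RGB2HSV)
g=t-[0,0,.006]
d=np.array([-.394,.919,0])
rel=C-g; a=rel@d; b=rel@[.919,.394,0]; z=rel[...,2]
m=(np.linalg.norm(rel,axis=2)<.075)&(dp>0)&(abs(b)<.027)&(z<.02)
# brown/white carton px, profile of height vs d
for lo in range(-40,75,5):
    q=m&(a*1000>=lo)&(a*1000<lo+5); 
    if q.sum()>3: print(lo,q.sum(),(np.percentile(z[q],[5,50,95])*1000).round(1))
cv2.imwrite("pics/side3.png",cv2.resize(im[110:270,220:370,::-1],(600,640))[:600])
E
```

```text
time: 11.4
tool_pos: [0.5772, -0.059, 0.15]
tool_rot: [-2.018, 1.57, 3.1]
contact_force: [0.9, 0.3, -1.7]
opening: 0.0562
pos [ 0.5772 -0.059   0.15  ] jaw az 23.23 xdown [-0.001  0.    -1.   ] zaz -66.77 open 0.0562 F [ 0.9  0.3 -1.7] t 11.4 q6 -0.64
  row: tx 3.757 ty -12.677 tz -7.044 roll None
-15 5 [-55.  -50.8 -47.5]
0 4 [-65.1 -62.2 -58.6]
5 5 [-67.  -63.4 -27. ]
10 18 [-71.5 -68.7 -52.8]
15 21 [-71.9 -69.3 -67.6]
20 5 [-70.4  17.3  19. ]
25 20 [16.3 17.9 20. ]
30 39 [12.3 17.2 19.8]
35 47 [10.7 14.7 18.4]
40 39 [ 8.  12.4 17.3]
45 61 [-31.8   9.2  13.7]
50 84 [-23.9   4.7  10. ]
55 70 [-12.    2.8   7.4]
60 45 [-4.1  1.6  5.1]
```

View pics/side3.png

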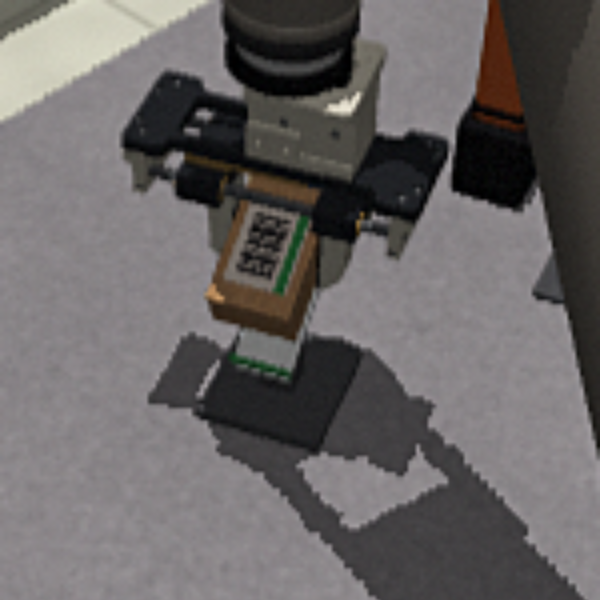

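The carton is held at about 25° of tilt, clear of the rest. It has slid about 13 mm toward its low end in the jaws. I'll move it up-slope so its low end drops inside the lip, touch down and release.

Run:
```python
from h import *
d=np.array([-.394,.919,0]); s,c=np.sin(np.radians(35)),np.cos(np.radians(35)); n=d*s+np.array([0,0,c]); x=-d*c+np.array([0,0,s])
R0=np.array([.5775,-.0647,.090])
for b in(.050,.028): go(R0+x*.010+n*b-.013*d+[0,0,.005],23.2)
```

```text
pos [ 0.5771 -0.0589  0.1498] jaw az 23.23 xdown [-0.001  0.    -1.   ] zaz -66.77 open 0.0558 F [-0.1  0.4 -2.2] t 11.45 q6 -0.64
  row: tx 0.203 ty -0.048 tz -0.051 roll 0.0030000000000001137
pos [ 0.5771 -0.0589  0.1498] jaw az 23.23 xdown [-0.001  0.    -1.   ] zaz -66.77 open 0.0558 F [-0.1  0.4 -2.2] t 11.45 q6 -0.64
  row: tx 0.654 ty -0.048 tz 0.265 roll 0.0030000000000001137
```

```bash
python3 -m crank '[{"fingers":-0.4,"tx":0,"ty":-0.05,"tz":0,"roll":0},{"fingers":-0.4,"tx":0.1,"ty":-0.05,"tz":0.1,"roll":0},{"fingers":-0.4,"tx":0.2,"ty":-0.05,"tz":0.2,"roll":0},{"fingers":-0.4,"tx":0.35,"ty":-0.05,"tz":0.27,"roll":0},{"fingers":-0.4,"tx":0.45,"ty":-0.05,"tz":0.27,"roll":0},{"fingers":-0.4,"tx":0.55,"ty":-0.05,"tz":0.27,"roll":0},{"fingers":-0.4,"tx":0.62,"ty":-0.05,"tz":0.27,"roll":0},{"fingers":-0.4,"tx":0.62,"ty":-0.05,"tz":0.27,"roll":0}]' 12
python3 - <<'E'
from h import *
o,R=st(); g=o["tool_pos"]-[0,0,.006]
im,dp=read_camera("side"); C=cloud("side",dp)
d=np.array([-.394,.919,0]); s,c=np.sin(np.radians(35)),np.cos(np.radians(35)); n=d*s+np.array([0,0,c]); x=-d*c+np.array([0,0,s]); R0=np.array([.5775,-.0647,.090])
rel=C-R0; y=rel@np.cross(n,x); X=rel@x; N=rel@n
m=(dp>0)&(abs(y)<.026)&(N>-.005)&(N<.08)&(abs(X)<.09)
for lo in range(-75,20,5):
    q=m&(X*1000>=lo)&(X*1000<lo+5)
    if q.sum()>3: print(lo,q.sum(),(np.percentile(N[q],[5,50,95])*1000).round(1))
cv2.imwrite("pics/side4.png",cv2.resize(im[110:270,220:370,::-1],(600,640))[:600])
E
```

```text
time: 12.45
tool_pos: [0.5797, -0.0696, 0.1252]
tool_rot: [-2.095, 1.57, 3.023]
contact_force: [0.0, 0.2, -2.3]
opening: 0.0562
-50 38 [-3.5  6.8 14.5]
-45 20 [-2.3  1.5 14.2]
-40 35 [-3.7  0.4 24.7]
-35 86 [-1.8 37.1 56.4]
-30 39 [53.3 57.7 61.5]
-25 37 [53.7 58.1 60.8]
-20 40 [53.5 57.4 61.2]
-15 36 [53.3 56.  59.1]
-10 41 [52.1 56.6 60.4]
-5 35 [50.7 55.  58. ]
0 39 [52.1 54.5 57.8]
5 35 [50.5 53.5 56.9]
10 37 [49.4 52.8 55.1]
15 35 [49.7 52.1 55.8]
```

View pics/side4.png

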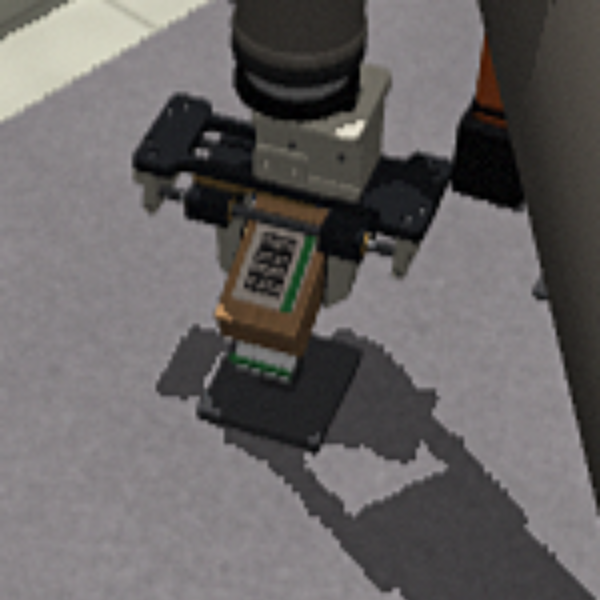

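Measured in the rest's frame, the carton's low bottom corner is at x = -40, n = 18 mm, inside the lip at -45. The high corner is about 5 mm off the plate. I'll lower it 5 mm and release.

```bash
python3 -m crank '[{"fingers":-0.4,"tx":0.05,"ty":0,"tz":0.01,"roll":0},{"fingers":-0.4,"tx":0.1,"ty":0,"tz":0.03,"roll":0},{"fingers":-0.4,"tx":0.13,"ty":0,"tz":0.03,"roll":0},{"fingers":-0.4,"tx":0.13,"ty":0,"tz":0.03,"roll":0},{"fingers":0.4,"tx":0.13,"ty":0,"tz":0.03,"roll":0},{"fingers":0.7,"tx":0.13,"ty":0,"tz":0.03,"roll":0},{"fingers":0.9,"tx":0.13,"ty":0,"tz":0.03,"roll":0},{"fingers":0.9,"tx":0.13,"ty":0,"tz":0.03,"roll":0}]' 4; python3 -m crank '[{"fingers":0.9,"tx":-0.3,"ty":0,"tz":0,"roll":0},{"fingers":0.9,"tx":-0.9,"ty":0,"tz":0,"roll":0},{"fingers":0.9,"tx":-1.7,"ty":0,"tz":0,"roll":0},{"fingers":0.9,"tx":-2.7,"ty":0,"tz":0,"roll":0},{"fingers":0.9,"tx":-3.2,"ty":0,"tz":0.8,"roll":0},{"fingers":0.9,"tx":-3.2,"ty":0,"tz":2,"roll":0},{"fingers":0.9,"tx":-3.2,"ty":0,"tz":3.2,"roll":0},{"fingers":0.9,"tx":-3.2,"ty":0,"tz":4.2,"roll":0}]'
cat > rest.py <<'E'
from h import *
d=np.array([-.394,.919,0]); s,c=np.sin(np.radians(35)),np.cos(np.radians(35)); n=d*s+np.array([0,0,c]); x=-d*c+np.array([0,0,s]); R0=np.array([.5775,-.0647,.090])
def carton(nm):
    im,dp=read_camera(nm); C=cloud(nm,dp); rel=C-R0; y=rel@np.cross(n,x); X=rel@x; N=rel@n
    m=(dp>0)&(abs(N-.040)<.008)&(abs(X)<.07)&(abs(y)<.06)
    P=C[m]; NN=np.linalg.svd(P-P.mean(0),full_matrices=False)[2][2]; NN*=np.sign(NN[2])
    q=(np.c_[X[m],y[m]]*1000).astype(np.float32)
    hsv=cv2.cvtColor(im,cv2.COLOR_RGB2HSV); w=m&(hsv[...,1]<90)&(hsv[...,2]>90); w=m&(cv2.morphologyEx(w.astype(np.uint8),cv2.MORPH_CLOSE,np.ones((7,7)))>0)
    print(nm,m.sum(),"tilt",np.degrees(np.arccos(NN[2])).round(1),"az",az(NN),"h",np.median(N[m]).round(4),"rect(x,y mm)",cv2.minAreaRect(q),"label~",C[w].mean(0).round(4)); return im
E
python3 - <<'E'
from rest import *
a=carton("side")[110:270,220:370,::-1]; b=carton("top")[130:270,240:380,::-1]
cv2.imwrite("pics/c5.png",np.hstack([cv2.resize(a,(400,427)),cv2.resize(b,(400,400),).repeat(1,0)[:400] if 0 else cv2.resize(b,(400,427))]))
go([.485,-.3242,.25],111.6)
E
```

```text
time: 13.5
tool_pos: [0.5804, -0.0708, 0.1203]
tool_rot: [0.526, 1.571, -0.639]
contact_force: [0.1, 0.0, -0.1]
opening: 0.0861
time: 14.5
tool_pos: [0.647, -0.2269, 0.2493]
tool_rot: [0.625, 1.569, -0.541]
contact_force: [0.2, -0.3, -0.0]
opening: 0.0875
side 738 tilt 35.0 az 113.05 h 0.0398 rect(x,y mm) ((1.5699234008789062, -0.1355724334716797), (58.29901885986328, 90.8961181640625), 89.67962646484375) label~ [ 0.5736 -0.0446  0.1249]
top 1095 tilt 34.2 az 113.53 h 0.0412 rect(x,y mm) ((0.716522216796875, 0.1764354705810547), (56.51387023925781, 91.37458038330078), 89.41876220703125) label~ [ 0.5713 -0.0399  0.1231]
pos [ 0.6469 -0.2292  0.2481] jaw az 23.01 xdown [ 0.001 -0.002 -1.   ] zaz -66.99 open 0.0872 F [-0.9 -0.4  0.2] t 14.6 q6 -0.85
  row: tx -0.047 ty -4.654 tz 0.603 roll -8.858999999999998
```

View pics/c5.png

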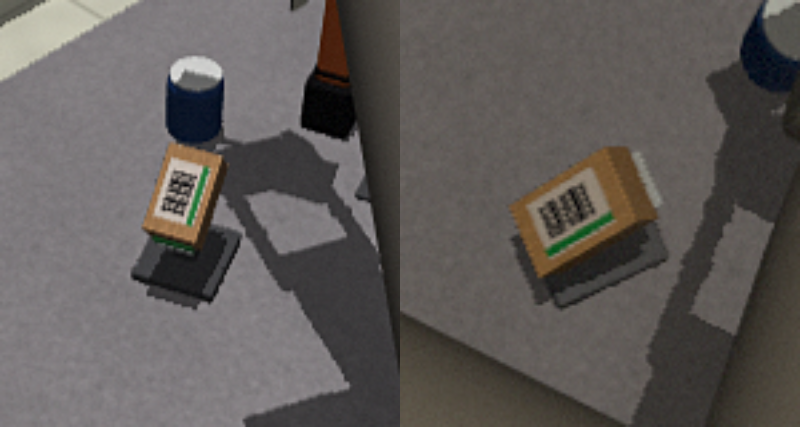

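The carton sits flush on the rest (tilt 35°, x about +1 mm, y about 0), label at (180,195) in the left half and (572,212) in the right, and released. Next is the scanner.

```bash
python3 -m crank '[{"fingers":0.5,"tx":-0.4,"ty":-0.2,"tz":0.1,"roll":1},{"fingers":0.5,"tx":-0.8,"ty":-0.8,"tz":0.1,"roll":2},{"fingers":0.5,"tx":-0.8,"ty":-1.6,"tz":0.2,"roll":3},{"fingers":0.5,"tx":-0.8,"ty":-2.4,"tz":0.3,"roll":4},{"fingers":0.5,"tx":-0.8,"ty":-3.2,"tz":0.4,"roll":5},{"fingers":0.5,"tx":-0.8,"ty":-4,"tz":0.5,"roll":6},{"fingers":0.5,"tx":-0.8,"ty":-4.65,"tz":0.6,"roll":7},{"fingers":0.5,"tx":-0.8,"ty":-4.65,"tz":0.6,"roll":8}]' 20;  python3 -c "
from h import *
go([.485,-.3242,.146],111.6)"
```

```text
time: 15.6
tool_pos: [0.4836, -0.3208, 0.2814]
tool_rot: [1.559, 1.57, -1.01]
contact_force: [0.7, 0.6, 0.3]
opening: 0.0691
pos [ 0.4836 -0.3208  0.2814] jaw az -57.2 xdown [ 0.    -0.001 -1.   ] zaz -147.2 open 0.0691 F [0.7 0.6 0.3] t 15.6 q6 0.28
  row: tx 3.386 ty 0.086 tz 0.017 roll 1.1199999999999988
```

```bash
python3 -m crank '[{"fingers":0.5,"tx":0,"ty":0.03,"tz":0.02,"roll":0.8},{"fingers":0.5,"tx":0.5,"ty":0.05,"tz":0.02,"roll":1.12},{"fingers":0.5,"tx":1.2,"ty":0.05,"tz":0.02,"roll":1.12},{"fingers":0.5,"tx":2,"ty":0.05,"tz":0.02,"roll":1.12},{"fingers":0.5,"tx":2.8,"ty":0.05,"tz":0.02,"roll":1.12},{"fingers":0.5,"tx":3.3,"ty":0.05,"tz":0.02,"roll":1.12},{"fingers":0.5,"tx":3.38,"ty":0.05,"tz":0.02,"roll":1.12},{"fingers":0.5,"tx":3.38,"ty":0.05,"tz":0.02,"roll":1.12}]' 15;  python3 -c "
from h import *
go([.485,-.3242,.146],111.6)"; python3 -m crank '[{"fingers":-0.2,"tx":0,"ty":0,"tz":0,"roll":0},{"fingers":-0.7,"tx":0,"ty":0,"tz":0,"roll":0},{"fingers":-0.7,"tx":0,"ty":0,"tz":0,"roll":0},{"fingers":-0.7,"tx":0,"ty":0,"tz":0,"roll":0},{"fingers":-0.7,"tx":0,"ty":0,"tz":0,"roll":0},{"fingers":-0.7,"tx":-0.3,"ty":0,"tz":0,"roll":0},{"fingers":-0.7,"tx":-0.8,"ty":0,"tz":0,"roll":0},{"fingers":-0.7,"tx":-1.5,"ty":0,"tz":0,"roll":0}]'
```

```text
time: 16.6
tool_pos: [0.4859, -0.3226, 0.1461]
tool_rot: [2.063, 1.569, -0.694]
contact_force: [-0.2, 0.4, 0.9]
opening: 0.0688
pos [ 0.4859 -0.3226  0.1461] jaw az -67.95 xdown [ 0.001 -0.001 -1.   ] zaz -157.95 open 0.0688 F [-0.2  0.4  0.9] t 16.6 q6 0.47
  row: tx 0.003 ty 0.028 tz 0.036 roll 0.04499999999999886
time: 17.6
tool_pos: [0.4853, -0.3228, 0.2056]
tool_rot: [-0.806, 1.57, 2.72]
contact_force: [0.8, -1.5, -2.2]
opening: 0.0299
```

```bash
python3 -m crank '[{"fingers":-0.7,"tx":-0.4,"ty":0,"tz":0,"roll":0},{"fingers":-0.7,"tx":-0.8,"ty":0,"tz":0,"roll":0},{"fingers":-0.7,"tx":-1,"ty":0,"tz":0,"roll":0},{"fingers":-0.7,"tx":-1,"ty":-0.4,"tz":0,"roll":0.8},{"fingers":-0.7,"tx":-1,"ty":-0.9,"tz":0,"roll":1.8},{"fingers":-0.7,"tx":-1,"ty":-1.4,"tz":0,"roll":2.8},{"fingers":-0.7,"tx":-1,"ty":-1.5,"tz":0,"roll":3.8},{"fingers":-0.7,"tx":-1,"ty":-1.5,"tz":0,"roll":4.8}]' 20; python3 -m crank '[{"fingers":-0.7,"tx":0,"ty":0,"tz":0,"roll":1},{"fingers":-0.7,"tx":0,"ty":0,"tz":0,"roll":2},{"fingers":-0.7,"tx":0,"ty":0,"tz":0,"roll":3},{"fingers":-0.7,"tx":0,"ty":0,"tz":0,"roll":4},{"fingers":-0.7,"tx":0,"ty":0,"tz":0,"roll":4.24},{"fingers":-0.7,"tx":0,"ty":0,"tz":0,"roll":4.24},{"fingers":-0.7,"tx":0,"ty":0,"tz":0,"roll":4.24},{"fingers":-0.7,"tx":0,"ty":0,"tz":0,"roll":4.24}]'; python3 -c "
from h import *
go([.4626,-.2675,.180],21.6)
go([.485+.015*.368,-.3242-.015*.93,.180],21.6)"
```

```text
time: 18.6
tool_pos: [0.4627, -0.2664, 0.2448]
tool_rot: [-0.233, 1.57, 2.45]
contact_force: [0.2, 0.7, -3.4]
opening: 0.0299
time: 19.6
tool_pos: [0.463, -0.2671, 0.2449]
tool_rot: [0.79, 1.571, 2.739]
contact_force: [-0.2, -0.1, -2.4]
opening: 0.0301
pos [ 0.463  -0.2671  0.2449] jaw az -158.34 xdown [-0.  0. -1.] zaz 111.66 open 0.0301 F [-0.2 -0.1 -2.4] t 19.6 q6 2.1
  row: tx 1.624 ty 0.013 tz -0.007 roll 0.006000000000000227
pos [ 0.463  -0.2671  0.2449] jaw az -158.34 xdown [-0.  0. -1.] zaz 111.66 open 0.0301 F [-0.2 -0.1 -2.4] t 19.6 q6 2.1
  row: tx 1.623 ty 0.016 tz -1.906 roll 0.006000000000000227
```

```bash
python3 -m crank '[{"fingers":-0.7,"tx":0.4,"ty":0,"tz":0,"roll":0},{"fingers":-0.7,"tx":0.9,"ty":0,"tz":0,"roll":0},{"fingers":-0.7,"tx":1.4,"ty":0,"tz":0,"roll":0},{"fingers":-0.7,"tx":1.62,"ty":0,"tz":0,"roll":0},{"fingers":-0.7,"tx":1.62,"ty":0,"tz":0,"roll":0},{"fingers":-0.7,"tx":1.62,"ty":0,"tz":-0.1,"roll":0},{"fingers":-0.7,"tx":1.62,"ty":0,"tz":-0.3,"roll":0},{"fingers":-0.7,"tx":1.62,"ty":0,"tz":-0.5,"roll":0}]' 12; python3 -m crank '[{"fingers":-0.7,"tx":0,"ty":0,"tz":-0.2,"roll":0},{"fingers":-0.7,"tx":0,"ty":0,"tz":-0.4,"roll":0},{"fingers":-0.7,"tx":0,"ty":0,"tz":-0.6,"roll":0},{"fingers":-0.7,"tx":0,"ty":0,"tz":-0.8,"roll":0},{"fingers":-0.7,"tx":0,"ty":0,"tz":-1.0,"roll":0},{"fingers":-0.7,"tx":0,"ty":0,"tz":-1.2,"roll":0},{"fingers":-0.7,"tx":0,"ty":0,"tz":-1.35,"roll":0},{"fingers":-0.7,"tx":0,"ty":0,"tz":-1.4,"roll":0}]'
python3 - <<'E'
from h import *
go([0,0,0])
for nm in("side","top"):
    im,dp=read_camera(nm); np.savez(f"pics/{nm}6.npz",im=im,d=dp)
    if nm=="side": a=im[60:230,300:460,::-1]
    else: b=im[180:300,330:490,::-1]
cv2.imwrite("pics/c6.png",np.hstack([cv2.resize(a,(400,425)),cv2.resize(b,(400,425))]))
E
```

```text
time: 20.6
tool_pos: [0.4706, -0.2859, 0.1807]
tool_rot: [-0.638, 1.57, 1.31]
contact_force: [-0.3, 1.1, -0.5]
opening: 0.03
time: 21.6
tool_pos: [0.4911, -0.3381, 0.1802]
tool_rot: [2.409, 1.571, -1.926]
contact_force: [-0.9, 2.4, -2.3]
opening: 0.03
pos [ 0.4911 -0.3381  0.1802] jaw az -158.38 xdown [-0. -0. -1.] zaz 111.62 open 0.03 F [-0.9  2.4 -2.3] t 21.6 q6 2.03
  row: tx 4.504 ty 8.300 tz 12.382 roll None
```

View pics/c6.png

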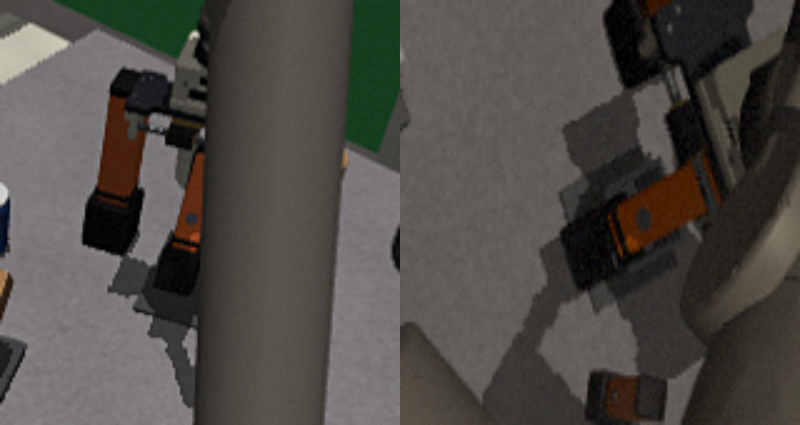

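```bash
cat > tilt.py <<'E'
from h import *
def tilt(dat=None,lo=.02,hi=.09):
    o,R=st(); g=o["tool_pos"]-[0,0,.006]
    for nm in("side","top"):
        im,dp=(dat[nm] if dat else read_camera(nm)); C=cloud(nm,dp); hsv=cv2.cvtColor(im,cv2.COLOR_RGB2HSV)
        rel=C-g; z=rel[...,2]
        lat=np.abs(rel@R[:,1])
        m=(dp>0)&(lat<.016)&(z<-.021)&(z>-.085)&(np.abs(rel@R[:,2])<.1)&(hsv[...,1]>140)&((hsv[...,0]<15)|(hsv[...,0]>170))
        P=C[m]
        if len(P)<30: print(nm,"few",len(P)); continue
        for _ in range(4):
            N=np.linalg.svd(P-P.mean(0),full_matrices=False)[2][2]; N*=np.sign(N[2]); r=(P-P.mean(0))@N; P=P[abs(r)<max(.002,1.5*r.std())]
        print(nm,len(P),"N",N.round(3),"lean",np.degrees(np.arcsin(N[2])).round(1),"az",az(N),"dist of face from grip",((g-P.mean(0))@N).round(4))
E
python3 - <<'E'
from tilt import *
D={n:(lambda z:(z["im"],z["d"]))(np.load(f"pics/{n}6.npz")) for n in("top","side")}
tilt(D)
im,dp=D["side"]; C=cloud("side",dp); m=(C[...,2]>.15)&(C[...,2]<.26)&(C[...,0]>.58)&(C[...,0]<.65)&(C[...,1]>-.4)&(C[...,1]<-.31)&(dp>0)
P=C[m]; print("big handle",len(P),P[:,:2].min(0),P[:,:2].max(0))
z=np.load("pics/side0.npz"); C=cloud("side",z["d"]); m=(C[...,2]>.15)&(C[...,2]<.26)&(C[...,0]>.58)&(C[...,0]<.65)&(C[...,1]>-.4)&(C[...,1]<-.31)
P=C[m]; print("before",len(P),P[:,:2].min(0),P[:,:2].max(0))
E
```

```text
side 81 N [-0.301  0.812  0.499] lean 30.0 az 110.36 dist of face from grip -0.0207
top 147 N [-0.31   0.78   0.543] lean 32.9 az 111.65 dist of face from grip -0.0198
big handle 306 [ 0.58881595 -0.37771491] [ 0.63661167 -0.33011207]
before 517 [ 0.58795656 -0.3815355 ] [ 0.63873652 -0.32677966]
```

```bash
python3 -m crank '[{"fingers":-0.7,"tx":0,"ty":0.1,"tz":0.02,"roll":0},{"fingers":-0.7,"tx":0,"ty":0.25,"tz":0.02,"roll":0},{"fingers":-0.7,"tx":0,"ty":0.38,"tz":0,"roll":0},{"fingers":-0.7,"tx":0,"ty":0.38,"tz":-0.05,"roll":0},{"fingers":-0.7,"tx":0,"ty":0.38,"tz":-0.1,"roll":0},{"fingers":-0.7,"tx":0,"ty":0.38,"tz":-0.14,"roll":0},{"fingers":-0.7,"tx":0,"ty":0.38,"tz":-0.14,"roll":0},{"fingers":-0.7,"tx":0,"ty":0.38,"tz":-0.14,"roll":0}]' 12; python3 -m crank '[{"fingers":-0.7,"tx":0,"ty":0,"tz":0,"roll":0},{"fingers":-0.7,"tx":0,"ty":0,"tz":0,"roll":0},{"fingers":-0.7,"tx":-0.3,"ty":0,"tz":0,"roll":0},{"fingers":-0.7,"tx":-0.8,"ty":0,"tz":0.2,"roll":0},{"fingers":-0.7,"tx":-1.6,"ty":0,"tz":0.6,"roll":0},{"fingers":-0.7,"tx":-2.6,"ty":0,"tz":1.2,"roll":0},{"fingers":-0.7,"tx":-3.4,"ty":0,"tz":2,"roll":0},{"fingers":-0.7,"tx":-3.8,"ty":0,"tz":2.4,"roll":0}]' 50; python3 -c "
from tilt import *
tilt(); go([0,0,0])"
```

```text
time: 22.7
tool_pos: [0.4791, -0.3485, 0.1802]
tool_rot: [-2.891, 1.571, -0.942]
contact_force: [-1.9, 2.1, -2.7]
opening: 0.03
time: 23.7
tool_pos: [0.4435, -0.2583, 0.3358]
tool_rot: [-2.633, 1.565, -0.684]
contact_force: [0.7, -0.3, -2.3]
opening: 0.0299
side 128 N [-0.291  0.784  0.548] lean 33.2 az 110.36 dist of face from grip -0.02
top 223 N [-0.313  0.768  0.559] lean 34.0 az 112.18 dist of face from grip -0.0231
pos [ 0.4438 -0.2586  0.3351] jaw az -158.3 xdown [ 0.004 -0.003 -1.   ] zaz 111.7 open 0.0295 F [-1.5  0.4 -2.1] t 23.8 q6 2.09
  row: tx 8.309 ty 7.941 tz 10.147 roll None
```

```bash
python3 -m crank '[{"fingers":-0.7,"tx":-0.2,"ty":-0.1,"tz":0.2,"roll":-0.5},{"fingers":-0.7,"tx":-0.5,"ty":-0.3,"tz":0.5,"roll":-1.4},{"fingers":-0.7,"tx":-0.8,"ty":-0.6,"tz":0.9,"roll":-2.4},{"fingers":-0.7,"tx":-1.1,"ty":-0.9,"tz":1.4,"roll":-3.4},{"fingers":-0.7,"tx":-1.3,"ty":-1.3,"tz":1.9,"roll":-4.4},{"fingers":-0.7,"tx":-1.5,"ty":-1.7,"tz":2.5,"roll":-5.4},{"fingers":-0.7,"tx":-1.6,"ty":-2.1,"tz":3.1,"roll":-6.4},{"fingers":-0.7,"tx":-1.6,"ty":-2.4,"tz":3.55,"roll":-7.4}]'; python3 -c "
from h import *
go([.5165,.077,.40],23.2)"
```

```text
time: 24.8
tool_pos: [0.4812, -0.0916, 0.3952]
tool_rot: [-0.27, 1.57, 2.976]
contact_force: [-0.1, -0.7, -3.1]
opening: 0.0303
pos [ 0.4812 -0.0916  0.3952] jaw az -84.04 xdown [-0.001  0.    -1.   ] zaz -174.04 open 0.0303 F [-0.1 -0.7 -3.1] t 24.8 q6 1.12
  row: tx -0.121 ty -4.100 tz -1.315 roll 7.275999999999999
```

```bash
python3 -m crank '[{"fingers":-0.7,"tx":0,"ty":-0.5,"tz":-0.15,"roll":-1},{"fingers":-0.7,"tx":0,"ty":-1.0,"tz":-0.3,"roll":-2},{"fingers":-0.7,"tx":0,"ty":-1.6,"tz":-0.5,"roll":-3},{"fingers":-0.7,"tx":0,"ty":-2.2,"tz":-0.7,"roll":-4},{"fingers":-0.7,"tx":0,"ty":-2.8,"tz":-0.9,"roll":-5},{"fingers":-0.7,"tx":0,"ty":-3.4,"tz":-1.1,"roll":-6},{"fingers":-0.7,"tx":0,"ty":-3.9,"tz":-1.25,"roll":-7},{"fingers":-0.7,"tx":0,"ty":-4.1,"tz":-1.3,"roll":-8}]'; python3 -m crank '[{"fingers":-0.7,"tx":0,"ty":0,"tz":0,"roll":-0.9},{"fingers":-0.7,"tx":0,"ty":0,"tz":0,"roll":-1.8},{"fingers":-0.7,"tx":0,"ty":0,"tz":0,"roll":-2.5},{"fingers":-0.7,"tx":0,"ty":0,"tz":0,"roll":-2.72},{"fingers":-0.7,"tx":0,"ty":0,"tz":0,"roll":-2.72},{"fingers":-0.7,"tx":0,"ty":0,"tz":0,"roll":-2.72},{"fingers":-0.7,"tx":0,"ty":0,"tz":0,"roll":-2.72},{"fingers":-0.7,"tx":0,"ty":0,"tz":0,"roll":-2.72}]'
python3 - <<'E'
from h import *
go([.5165,.077,.317],23.2)
for nm in("side","top"):
    im,dp=read_camera(nm); np.savez(f"pics/{nm}7.npz",im=im,d=dp)
    if nm=="side": a=im[60:260,180:380,::-1]
    else: b=im[110:290,170:350,::-1]
cv2.imwrite("pics/c7.png",np.hstack([cv2.resize(a,(400,400)),cv2.resize(b,(400,400))]))
E
```

```text
time: 25.8
tool_pos: [0.5169, 0.077, 0.3944]
tool_rot: [-1.499, 1.568, -3.14]
contact_force: [-0.3, 0.3, -2.3]
opening: 0.0299
time: 26.8
tool_pos: [0.5162, 0.0764, 0.3961]
tool_rot: [-0.985, 1.571, -2.158]
contact_force: [-0.7, -0.3, -2.4]
opening: 0.0295
pos [0.5162 0.0764 0.3961] jaw az 22.82 xdown [-0. -0. -1.] zaz -67.18 open 0.0295 F [-0.7 -0.3 -2.4] t 26.8 q6 -0.4
  row: tx 1.978 ty 0.013 tz -0.011 roll -0.03799999999999955
```

View pics/c7.png

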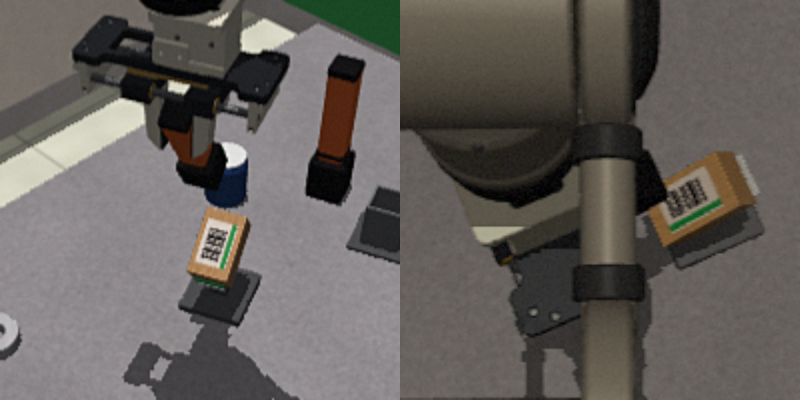

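The side view shows the scanner leaning toward the label, its head at (200,175) and the carton below at (215,245). The top view shows only the tip of its head at (650,180). Now I'll measure the head's side face in the lean plane.

```bash
cat > head.py <<'E'
from rest import *
v=np.array([.919,.394,0])
def head(dat=None):
    o,R=st(); g=o["tool_pos"]-[0,0,.006]
    im,dp=dat or read_camera("side"); C=cloud("side",dp); rel=C-g; lat=rel@v; h=rel@d; z=rel[...,2]
    a=d*np.sin(np.radians(34))+np.array([0,0,np.cos(np.radians(34))])
    s=rel@a; p=rel@np.cross(v,a)   # along scanner, perpendicular in lean plane
    box=(dp>0)&(abs(p)<.045)&(s<-.02)&(s>-.16)&(abs(lat)<.04)
    print("pts",box.sum(),"lat hist",np.histogram(lat[box],np.arange(-.03,.031,.005)))
    hm=box&(s<-.08)
    print("lat range head",np.percentile(lat[hm],[2,50,98]).round(4))
    for nm,m in(("head lat",hm&(lat<np.percentile(lat[hm],2)+.007)),("handle lat",box&(s>-.075)&(lat<-.011))):
        q=(np.c_[h[m],z[m]]*1000).astype(np.float32)
        if len(q)>10: print(nm,len(q),cv2.minAreaRect(q)); print("   s",(np.percentile(s[m],[1,99])*1000).round(1),"p",(np.percentile(p[m],[1,99])*1000).round(1))
    # other visible face
    m=hm&(lat>-.015)&(lat<.018)
    P=C[m]
    if len(P)>30:
        for _ in range(4):
            N=np.linalg.svd(P-P.mean(0),full_matrices=False)[2][2]; r=(P-P.mean(0))@N; P=P[abs(r)<max(.002,1.5*r.std())]
        N=N*np.sign(N@d); print("face2",len(P),"N",N.round(3),"lean",np.degrees(np.arcsin(-N[2])).round(1),"az",az(N),"s",(np.percentile(s[m],[1,99])*1000).round(1),"dist",((P.mean(0)-g)@N).round(4))
    return g
if __name__=="__main__":
    z=np.load("pics/side7.npz"); head((z["im"],z["d"]))
E
python3 head.py
```

```text
pts 440 lat hist (array([  0, 102,  84,  59,  33,  40,  34,  41,  31,  15,   1,   0]), array([-3.0000000e-02, -2.5000000e-02, -2.0000000e-02, -1.5000000e-02,
       -1.0000000e-02, -5.0000000e-03,  6.9388939e-18,  5.0000000e-03,
        1.0000000e-02,  1.5000000e-02,  2.0000000e-02,  2.5000000e-02,
        3.0000000e-02]))
lat range head [-0.0222 -0.0161  0.018 ]
head lat 162 ((-62.60807800292969, -83.78620147705078), (48.480316162109375, 41.49709701538086), 55.748260498046875)
   s [-127.5  -80.6] p [-14.9  25.2]
handle lat 50 ((-36.87047576904297, -44.50334167480469), (33.564823150634766, 29.493408203125), 53.809471130371094)
   s [-74.5 -42.5] p [-8.4 19.7]
face2 96 N [-0.335  0.79  -0.514] lean 31.0 az 112.99 s [-128.3  -80.6] dist 0.0088
```

```bash
python3 -c "
from rest import *
L=R0+.0011*x+.04*n; print(L)
go(L+.1328*d+[0,0,.1868+.006],23.2)"
```

```text
[ 0.56881546 -0.04444341  0.12339702]
pos [0.5162 0.0764 0.3962] jaw az 22.82 xdown [ 0. -0. -1.] zaz -67.18 open 0.0296 F [-0.  -1.  -1.8] t 26.9 q6 -0.4
  row: tx 2.001 ty 0.019 tz -0.024 roll -0.03799999999999955
```

```bash
python3 -m crank '[{"fingers":-0.7,"tx":0.2,"ty":0.02,"tz":0,"roll":-0.04},{"fingers":-0.7,"tx":0.5,"ty":0.02,"tz":-0.02,"roll":-0.04},{"fingers":-0.7,"tx":0.9,"ty":0.02,"tz":-0.02,"roll":-0.04},{"fingers":-0.7,"tx":1.3,"ty":0.02,"tz":-0.02,"roll":-0.04},{"fingers":-0.7,"tx":1.6,"ty":0.02,"tz":-0.02,"roll":-0.04},{"fingers":-0.7,"tx":1.85,"ty":0.02,"tz":-0.02,"roll":-0.04},{"fingers":-0.7,"tx":2.0,"ty":0.02,"tz":-0.02,"roll":-0.04},{"fingers":-0.7,"tx":2.0,"ty":0.02,"tz":-0.02,"roll":-0.04}]' 50
python3 - <<'E'
from head import *
head(); a=carton("side"); carton("top")
L=R0+.0011*x+.04*n; go(L+.1328*d+[0,0,.1868+.006],23.2)
cv2.imwrite("pics/c8.png",cv2.resize(a[60:260,180:380,::-1],(600,600)))
E
```

```text
time: 27.9
tool_pos: [0.5165, 0.0775, 0.316]
tool_rot: [-1.762, 1.57, -2.927]
contact_force: [0.1, -0.8, -1.9]
opening: 0.03
pts 333 lat hist (array([ 0, 78, 62, 45, 25, 29, 29, 29, 22, 13,  1,  0]), array([-3.0000000e-02, -2.5000000e-02, -2.0000000e-02, -1.5000000e-02,
       -1.0000000e-02, -5.0000000e-03,  6.9388939e-18,  5.0000000e-03,
        1.0000000e-02,  1.5000000e-02,  2.0000000e-02,  2.5000000e-02,
        3.0000000e-02]))
lat range head [-0.0216 -0.0162  0.0177]
head lat 136 ((-62.68173599243164, -83.02269744873047), (47.56830978393555, 42.103084564208984), 57.1094970703125)
   s [-127.5  -80.6] p [-15.4  25.9]
handle lat 27 ((-37.92286682128906, -48.24131393432617), (24.28516960144043, 25.125158309936523), 60.494293212890625)
   s [-74.  -48.5] p [-8.8 15.3]
face2 74 N [-0.377  0.801 -0.465] lean 27.7 az 115.23 s [-129.9  -80.1] dist 0.0027
side 577 tilt 35.1 az 113.05 h 0.0397 rect(x,y mm) ((1.3061027526855469, 0.2018604278564453), (89.44230651855469, 57.00762939453125), 0.019805653020739555) label~ [ 0.5661 -0.0434  0.1222]
top 1017 tilt 34.0 az 114.21 h 0.0414 rect(x,y mm) ((0.46553802490234375, 0.3947792053222656), (56.83024978637695, 91.18046569824219), 89.27189636230469) label~ [ 0.5715 -0.0428  0.1252]
pos [0.5168 0.0775 0.3167] jaw az 23.23 xdown [ 0.001 -0.    -1.   ] zaz -66.77 open 0.0299 F [ 1.   1.1 -1.3] t 28.05 q6 -0.4
  row: tx 0.013 ty -0.006 tz -0.006 roll 0.0030000000000001137
```

View pics/c8.png

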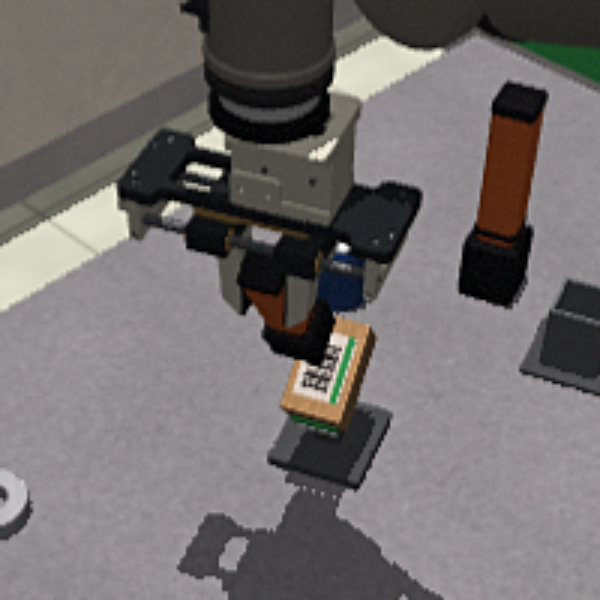

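The side view shows the head at (305,330) aimed at the label at (325,370), with nothing touching. The estimates of its lean scatter (28–34°), so I'll pool several frames over the head's interior pixels.

Run:
```python
from head import *
o,R=st(); g=o["tool_pos"]-[0,0,.006]
ang=34; a=d*np.sin(np.radians(ang))+np.array([0,0,np.cos(np.radians(ang))]); pd=np.cross(v,a)
PH=[];PL=[];Q=[]
for _ in range(8):
    im,dp=read_camera("side"); C=cloud("side",dp); rel=C-g; s=rel@a; p=rel@pd; lat=rel@v
    PH.append(rel[(dp>0)&(abs(lat)<.014)&(s<-.088)&(s>-.120)&(abs(p)<.045)])
    PL.append(rel[(dp>0)&(abs(lat)<.009)&(s<-.03)&(s>-.072)&(abs(p)<.045)])
    Q.append(rel[(dp>0)&(lat<-.015)&(lat>-.026)&(s<-.082)&(s>-.16)&(abs(p)<.045)])
for nm,P in(("head",PH),("handle",PL)):
    P=np.vstack(P); h=P@d; z=P[:,2]
    # robust line in the lean plane: h = k z + c
    k,c=np.polyfit(z,h,1)
    for _ in range(5):
        r=h-(k*z+c); kk=abs(r-np.median(r))<.004; k,c=np.polyfit(z[kk],h[kk],1)
    b=np.median((h-(k*z+c)))
    print(nm,len(P),kk.sum(),"lean",np.degrees(np.arctan(k)).round(2),"perp dist of face",(c*np.cos(np.arctan(k))*1000).round(1))
    vx,vy,_,_=cv2.fitLine(np.c_[h,z].astype(np.float32)*1000,cv2.DIST_HUBER,0,.01,.01).ravel(); print("  fitLine lean",np.degrees(np.arctan(vx/vy)).round(2))
Q=np.vstack(Q); q=np.c_[Q@d,Q[:,2]].astype(np.float32)*1000; print("lat head rect",len(q),cv2.minAreaRect(q))
sl=np.linalg.lstsq(np.c_[Q@a,Q@pd,np.ones(len(Q))],Q@v,rcond=None)[0]; print("lateral face: slope along axis deg",np.degrees(sl[0]).round(2),"lat",np.median(Q@v).round(4))
print(observe()["time"])
```

```text
head 282 280 lean 32.92 perp dist of face 12.7
  fitLine lean 32.85
handle 253 253 lean 32.93 perp dist of face 6.9
  fitLine lean 33.02
lat head rect 980 ((-64.22618103027344, -85.41603088378906), (49.99028396606445, 42.217369079589844), 56.94664764404297)
lateral face: slope along axis deg 2.76 lat -0.0205
28.45
```

Head, handle and rectangle fits now agree on 33.0°, which is 2° from square, and the head rectangle measures 50.0 x 42.2 mm as it should. The aim point is about 3.5 mm low, so I'll raise it by that much, check that it's still, and hand in.

```bash
python3 -m crank '[{"fingers":-0.7,"tx":-0.04,"ty":0,"tz":0,"roll":0},{"fingers":-0.7,"tx":-0.08,"ty":0,"tz":0,"roll":0},{"fingers":-0.7,"tx":-0.08,"ty":0,"tz":0,"roll":0},{"fingers":-0.7,"tx":-0.08,"ty":0,"tz":0,"roll":0},{"fingers":-0.7,"tx":-0.08,"ty":0,"tz":0,"roll":0},{"fingers":-0.7,"tx":-0.08,"ty":0,"tz":0,"roll":0},{"fingers":-0.7,"tx":-0.08,"ty":0,"tz":0,"roll":0},{"fingers":-0.7,"tx":-0.08,"ty":0,"tz":0,"roll":0}]' 50
python3 - <<'E'
from head import *
g=head(); L=R0+.0011*x+.04*n
spot=g-.1323*d-[0,0,.1903]; print("spot-label mm",((spot-L)*1000).round(1), "qvel",abs(observe()["qvel"]).max().round(4))
hand_in()
E
```

```text
time: 29.45
tool_pos: [0.5166, 0.0774, 0.3194]
tool_rot: [-0.655, 1.571, -1.82]
contact_force: [0.9, -1.0, -2.2]
opening: 0.0297
pts 339 lat hist (array([ 0, 76, 72, 41, 26, 25, 31, 30, 24, 11,  3,  0]), array([-3.0000000e-02, -2.5000000e-02, -2.0000000e-02, -1.5000000e-02,
       -1.0000000e-02, -5.0000000e-03,  6.9388939e-18,  5.0000000e-03,
        1.0000000e-02,  1.5000000e-02,  2.0000000e-02,  2.5000000e-02,
        3.0000000e-02]))
lat range head [-0.0216 -0.0158  0.0182]
head lat 132 ((-62.503135681152344, -82.5490951538086), (47.193359375, 41.09491729736328), 57.203575134277344)
   s [-126.3  -80.3] p [-14.9  26.2]
handle lat 28 ((-35.18223190307617, -54.99431610107422), (30.706632614135742, 18.535831451416016), 15.591175079345703)
   s [-74.1 -48.3] p [-8.5 14.2]
face2 82 N [-0.345  0.806 -0.481] lean 28.7 az 113.17 s [-127.6  -80.7] dist 0.0045
spot-label mm [-0.1  0.3 -0.3] qvel 0.0013
the job is handed in; nothing more can be done
```

The carton is on the rest and released. The scanner is held in the gripper with its window about 10 cm from the label, and I handed the job in at about 29.5 s.

- **Carton:** both cameras show it flush on the rest, tilted 34–35°, within about 1 mm of touching the lip and centred across the plate. The first lowering left its low end on top of the lip, so I lifted it, moved it up the slope and set it down again.
- **Scanner:** I drew the middle-sized one from the holder and tilted it in the jaws by levering its head against the holder's outer edge. It is still, and the last picture, taken before a final 3 mm lift, shows it touching only the gripper.
- **Aim:** its reading point comes out within about 0.5 mm of the label centre. That figure relies on the measured grip offsets and on taking the label centre from the fitted position of the rest and carton.
- **Squareness:** the scanner leans about 33° where 35° would be exactly square, so it is about 2° off; I left it there.
- **Checks that disagreed:**
    - Two single-frame fits of one head face gave 28–29°. Fits pooled over eight frames agreed on 33°, and I relied on those.
    - One fit suggested a 2.8° sideways lean, which I took as noise because the pads hold the handle flat.
- **Other objects:** while tilting the scanner, the gripper body came within about a millimetre of the large spare scanner. Its measured position did not change. I never went near the bearing or the piston; the arm only passed above the filter. I did not re-measure these three at the end.

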